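# Start the bench dust extractor under its dust cover

### The arm

A 6-joint arm with a two-finger parallel gripper is mounted at the origin on the work surface. World frame = base frame: x ahead of the robot, y to its left, z up, the work surface at z = 0. Lengths are in m, angles in rad, forces in N, time in s.
With the tool pointing down it reaches from about 0.3 to 0.75 m from the base axis. Payload 8.5 kg.
Tool frame: the origin (TCP) lies midway between the tips of the shut fingers; the grasp point (between the pads) lies 19 mm behind it (env.grasp_offset is the distance from the TCP to the grasp point, in m); z points along the fingers, y is the line along which they close (so a half turn about z gives the same grasp; the last joint's range is limited). The gripper opens to 85 mm and grips with 20 to 120 N. Pads are 22 mm wide; open, the fingers measure 114 mm over their backs; the gripper's body (76 mm by 85 mm) begins 54 mm behind the grasp point. The pads swing forward as they close: fully open they stand 13 mm farther back than shut.
Start: joints at [0.966, 0.381, 1.297, -0, 1.464, -0.215], TCP at [0.209, 0.509, 0.231] pointing down, gripper open.
Joint ranges: [-3.11, 3.11], [-0.89, 2.33], [0.22, 2.48], [-1.42, 4.56], [0.17, 2.85], [-2.88, 2.88]. Speed limits (rad/s): [2.39, 2.39, 3.14, 3.14, 3.14, 3.14].

### API

Orientations are given as [roll, pitch, yaw] about the fixed x, y, z axes, in that order (R = Rz(yaw) Ry(pitch) Rx(roll)).
In Python, from station import monitor, get_image, job, env gives the robot as it stands.
- The arm moves only by the tool apply_moves, never from a script. Its arguments are lists of equal length, an entry for each row: "offset": the shift along the tool's x, y, z in cm, a list of three; "turn": the turn, a rotation vector about the tool's x, y, z in rad, a list of three; "hand": the opening, from 0 (shut) to 1 (fully open). A call has 1 to 10 rows; each row shifts and turns the commanded pose from where the row before left it, along the tool's axes as they then stand; what a row does not reach is not made up. A row lasts 1/8 s, in which the tool goes at most 62.5 mm and 10.7 degrees, less where a joint would pass 70% of its speed; a pose out of reach is approached as far as the arm can. A call is refused whole if a number of a shift passes 6.25 or a number of a turn 0.188, either way. A call with a gripper value outside its range is refused whole. The fingers move at their own pace and stop on an object; "grip_force" is the grip in N (left out, the last holds). Time passes only in rows, so rows that do not move let the fingers close. It gives the time, the measured TCP pose, the force, the opening and the grip force at its end, in the units of the state.
- monitor.sense(): the state, without advancing time (a new reading comes with each control period).
- get_image(name): name is "scene" or "side" or "wrist"; returns a dict with "pixels" (420x560x3 uint8, red, green, blue), "range_z" (420x560 float32, m along the optical axis (not along the pixel's ray), 0 where there is no reading), "vfov" (degrees; the focal length in pixels is half the picture's height over the tangent of half this angle, whatever the lens; pixels are square), "cx", "cy" (the principal point, pixels), "k1" (the pictures are not rectified: a ray, as slopes to the right and down, at radius r is drawn at 1 + k1 r^2 times it, then the intrinsics apply), "R" (3x3) and "t" (3): a world point X has camera coordinates R X + t; the wrist camera has in their place "T_tool_cam" (4x4, takes a point from camera to tool coordinates, whose origin is the TCP and whose axes are the flange's). Camera axes: x right, y down, z forward; pixel columns grow to the right and rows downward; lengths in m; the calibration is good to about 2 mm. A picture is of the moment at which its call begins: read the wrist's pose just before it.
- job.job_done(): hands the job in; it is judged then, once.
The state is a dict: "time": time; "q": joint angles; "joint_vel": joint speeds; "joint_torque": joint torques, N m; "tcp_pos": TCP position; "eef_rot": TCP orientation; "contact_force": force on the tool from outside, world axes, zero at the start; "wrist_torque": the same for the moment, N m; "finger_gap": opening from 0.0 (shut) to 1.0 (fully open); "finger_force": force on a finger pad.
Only numpy, scipy, OpenCV 4.12 (cv2) and the standard library are available. Lean on these libraries where they do the work, as an engineer would, in place of code of your own. Each camera call takes 0.05 s, during which the arm holds its last target. There are 200 camera calls.

### The job

Start the dust extractor of this stone-cutter's bench: on the long grey control box, slide the steel dust cover open along its rails by its bar grip, press the round button beneath it all the way down for a moment, then slide the cover fully shut again. Do not touch the smaller grey box with the round knob next to it (the grinder's speed control).

Things in the scene. Friction and masses are not known exactly. Their poses are not given: they have to be found in the camera images.
- control_box: Long grey box fixed flat on the bench, 110 (x) by 240 (y) by 60 mm high with two aluminium rails along its long sides. Origin: centre of its underside; z up, y along its length = sliding line of the cover. In its top, centred at x=0, y=-60 mm, a well 90 (x) by 100 (y) mm, rim 50 mm and floor 26 mm above the bench, with the button upright in its centre.
- dust_cover (a joint): Opening of the steel cover in m: 0 shut over the well (may start 8 mm ajar), 0.1 fully open. Slides along the box's +y, 2 N friction, stays where left. Plate 86 (x) by 100 (y) mm, top 55 mm above the bench, centre at x=0, y=-60 mm + joint value in the box frame. On its centre a black bar grip, 50 (x) by 16 (y) mm, 55 to 86 mm above the bench: pinch it along y or push it.
- start_button (a joint): Travel of the round black button in m: 0 up, 0.006 fully down (about 4 N); springs back. Cap 36 mm in diameter, flat top 46 mm above the bench when up, in a collar 54 mm wide, top 32 mm above the bench. Hidden under the shut cover, clear of it from 0.07 m open.
- speed_box: The grinder's speed control, to be left untouched: a shorter grey box, 110 mm (x) by 120 mm (y) by 50 mm high, fixed to the bench, with a round black knob 48 mm in diameter on top, 78 mm above the bench. Origin: centre of its underside, z up. It stands left or right of the control box.

How it is judged:
On the way, in this order (a step that is already met when the one before it is completed fails the run):
1. the dust cover is slid open far enough to reach the button (60 mm or more) (value of joint dust_cover above 0.06 m), for 0.1 s.
2. the button is pressed at least 4 mm down for 0.1 s (value of joint start_button above 0.004 m), for 0.1 s.
At the end, for the whole second after the job is handed in: The dust cover is shut again to within 12 mm and at rest, and the button has sprung back up (less than 2 mm down) (value of joint dust_cover below 0.012 m and value of joint start_button below 0.002 m and velocity of joint dust_cover between -0.01 and 0.01 m/s); the robot touches nothing.
It fails at once if the speed control box or its knob is touched (over 1 N) (contact force between any of the fingers, the arm and speed_box above 1 N).
It also fails if it takes over 58 s, if anything falls off the work surface, if the arm or the gripper's body presses on something with over 40 N, if the wrist force passes 120 N, or if a joint passes its speed limit or range.

## Working session

There is one attempt and no reset: what is moved stays moved. The work goes in short steps, Python scripts to look and compute and a tool call to move; the robot and the scene stay as the last step left them, time stands still between calls to the robot, and variables do not carry over. Pictures are saved under pics/ and viewed, at most 10 in all, crops included, and the job is handed in when it is done.

Besides the shell and the picture viewer there is one more tool, called after "Emit:" as name(argument=value, ...) on one line, values as JSON. apply_moves: Moves the arm, as the interface text tells. Its arguments: {"type":"object","properties":{"offset":{"type":"array","items":{"type":"array","items":{"type":"number"}}},"turn":{"type":"array","items":{"type":"array","items":{"type":"number"}}},"hand":{"type":"array","items":{"type":"number"}},"grip_force":{"type":"number"}},"required":["offset","turn","hand"]}

```bash
ls; mkdir -p pics
cat > h.py <<'E'
import numpy as np, cv2
from station import monitor, get_image, job, env
from scipy.spatial.transform import Rotation as Ro
def tool():
    s=monitor.sense(); T=np.eye(4); T[:3,3]=s['tcp_pos']; T[:3,:3]=Ro.from_euler('xyz',s['eef_rot']).as_matrix(); return T
def cloud(im,T=None):
    h,w=im['range_z'].shape; f=h/2/np.tan(np.radians(im['vfov'])/2)
    K=np.array([[f,0,im['cx']],[0,f,im['cy']],[0,0,1.]])
    u,v=np.meshgrid(np.arange(w),np.arange(h))
    p=np.stack([u.ravel(),v.ravel()],1).astype(np.float64)[:,None]
    n=cv2.undistortPoints(p,K,np.array([im['k1'],0,0,0.]))[:,0]
    z=im['range_z'].ravel()
    C=np.c_[n*z[:,None],z]
    if T is None: X=(C-im['t'])@im['R']
    else:
        M=T@im['T_tool_cam']; X=C@M[:3,:3].T+M[:3,3]
    X[z==0]=np.nan
    return X.reshape(h,w,3)
E
python3 - <<'E'
from h import *
print(monitor.sense())
for n in ['scene','side']:
    im=get_image(n); cv2.imwrite(f'pics/{n}0.png',im['pixels'][...,::-1]); X=cloud(im); np.save(n+'.npy',X); np.save(n+'p.npy',im['pixels'])
    print(n,-im['R'].T@im['t'],im['k1'])
E
```

```text
pics
{'time': 0.0, 'q': array([ 9.65708274e-01,  3.81218705e-01,  1.29824650e+00,  4.17834577e-06,
        1.46358341e+00, -2.15344116e-01]), 'joint_vel': array([ 0.00125921,  0.00041539, -0.00129826, -0.00040551, -0.00072354,
        0.0007035 ]), 'joint_torque': array([ 1.06088823e-04, -4.48455799e+01, -2.31276494e+01, -2.91106362e-04,
        4.84747463e-03,  4.00439797e-05]), 'tcp_pos': array([0.20883314, 0.50850697, 0.23070439]), 'eef_rot': array([-3.14017121e+00, -3.15172507e-04,  2.75184804e+00]), 'contact_force': array([ 0.18201199, -0.42099588, -0.1037031 ]), 'wrist_torque': array([ 0.02354811, -0.01188163, -0.04444957]), 'finger_force': 0.0, 'finger_gap': 0.9987319364005189}
scene [ 1.05986726 -0.41767908  0.49113911] -0.07955126916618276
side [ 0.25721204 -0.52383089  0.76838969] 0.04686920862550818
```

View pics/scene0.png

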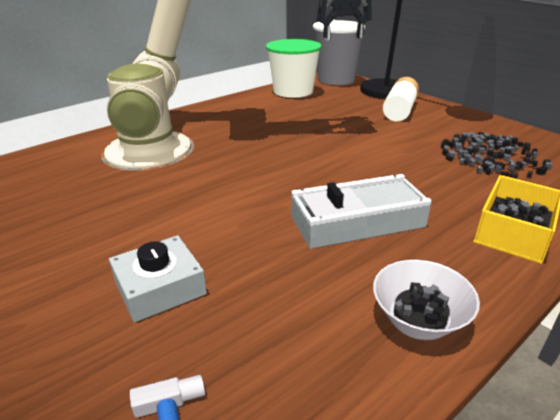

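View pics/side0.png

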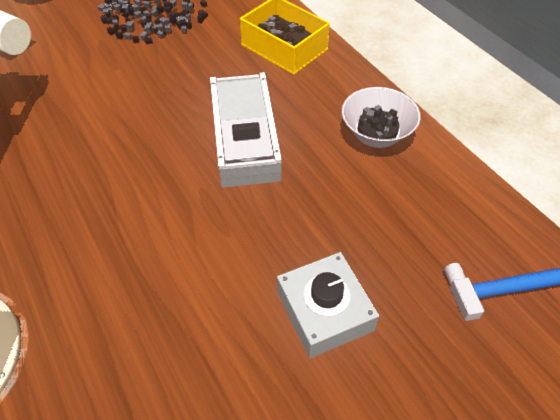

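The scene view shows the control box around (360,208) with its black grip at (335,194), and the speed box at (155,272). In the side view the grip is at (246,131), the box spans (210–280, 75–185), and the speed box is at (327,300).

Run:
```python
from h import *
for n,r,k,g in [('scene',(285,435,170,245),(105,210,235,320),(325,348,178,212)),('side',(203,288,68,190),(270,382,248,358),(228,265,118,145))]:
    X=np.load(n+'.npy'); P=np.load(n+'p.npy').astype(int)
    def sub(r): return X[r[2]:r[3],r[0]:r[1]].reshape(-1,3),P[r[2]:r[3],r[0]:r[1]].reshape(-1,3)
    A,p=sub(r); m=(A[:,2]>.03)&(A[:,2]<.066); 
    rect=cv2.minAreaRect((A[m,:2]*1000).astype(np.float32)); print(n,'box',rect,np.round(cv2.boxPoints(rect)), 'z',np.percentile(A[m,2],[5,50,95]))
    B,p=sub(g); m=(p.max(1)<70)&(B[:,2]>.06); print('grip pts',m.sum(),B[m].mean(0),B[m].min(0),B[m].max(0))
    m=(p.max(1)<70)&(B[:,2]>.08)
    if m.sum()>5: print('grip top',m.sum(),np.percentile(B[m,2],[5,50,95]),cv2.minAreaRect((B[m,:2]*1000).astype(np.float32)))
    C,p=sub(k); m=(C[:,2]>.03); print('speed',cv2.minAreaRect((C[m,:2]*1000).astype(np.float32)),C[m,2].max())
```

```text
scene box ((595.9812622070312, 164.20164489746094), (241.20591735839844, 114.1409912109375), 66.42414093017578) [[495.  76.]
 [600.  31.]
 [697. 252.]
 [592. 298.]] z [0.03431124 0.05232928 0.06133929]
grip pts 253 [0.58083551 0.10824521 0.07675842] [0.5544903  0.09917534 0.06015862] [0.59951275 0.1275747  0.08761446]
grip top 113 [0.08073674 0.08541902 0.08701546] ((576.6415405273438, 112.78024291992188), (12.750657081604004, 43.7567138671875), 65.31498718261719)
speed ((518.823974609375, -226.43746948242188), (119.50098419189453, 112.94078826904297), 82.44660949707031) 0.08156993747674345
side box ((595.4456787109375, 162.11679077148438), (245.868896484375, 111.78204345703125), 66.95344543457031) [[496.  71.]
 [599.  27.]
 [695. 253.]
 [592. 297.]] z [0.04003101 0.05341932 0.06129959]
grip pts 8 [0.55880689 0.11349659 0.06505247] [0.55065665 0.0984917  0.06039978] [0.59072647 0.1175391  0.07688726]
speed ((518.1026611328125, -227.71046447753906), (121.13818359375, 110.3635482788086), 81.95038604736328) 0.08157373868152652
```

Emit:
apply_moves(offset=[[-2.5, -1.1, 0], [-5, -2.3, 0], [-5, -2.3, 0], [-5, -2.3, 0], [-5, -2.3, 0], [-5, -2.3, 0], [-5, -2.3, 0], [-5, -2.3, 0], [-5, -2.3, 0], [-5, -2.3, 0]], turn=[[0, 0, 0.019], [0, 0, 0], [0, 0, 0], [0, 0, 0], [0, 0, 0], [0, 0, 0], [0, 0, 0], [0, 0, 0], [0, 0, 0], [0, 0, 0]], hand=[1, 1, 1, 1, 1, 1, 1, 1, 1, 1])

```text
time: 1.35
tcp_pos: [0.5595, 0.1187, 0.231]
eef_rot: [-3.141, -0.001, 2.733]
contact_force: [1.0, 0.5, 0.2]
finger_gap: 1.001
finger_force: 0.0
```

Emit:
apply_moves(offset=[[0, 0, 0], [0, 0, 0], [0, 0, 0]], turn=[[0, 0, 0], [0, 0, 0], [0, 0, 0]], hand=[0.6, 0.6, 0.6])

```text
time: 1.72
tcp_pos: [0.5579, 0.1212, 0.2315]
eef_rot: [3.142, -0.0, 2.734]
contact_force: [-0.2, 0.3, 0.1]
finger_gap: 0.597
finger_force: 0.0
```

```bash
cat > w.py <<'E'
from h import *
import sys
T=tool(); im=get_image('wrist'); X=cloud(im,T); cv2.imwrite('pics/%s.png'%sys.argv[1],im['pixels'][...,::-1])
np.save('w.npy',X)
print(monitor.sense()['tcp_pos'],monitor.sense()['eef_rot'],monitor.sense()['finger_gap'],monitor.sense()['contact_force'])
c=np.array([.5957,.1635,0]); a=np.radians(66.6); ey=np.array([np.cos(a),np.sin(a),0]); ex=np.array([ey[1],-ey[0],0])
B=np.stack([(X-c)@ex,(X-c)@ey,X[...,2]],-1)
print('tcp in box',(T[:3,3]-c)@ex,(T[:3,3]-c)@ey)
P=im['pixels'].astype(int)
near=(abs(B[...,0])<.07)&(abs(B[...,1])<.135)
g=(P.max(2)<80)&(B[...,2]>.078)&(B[...,2]<.092)&(abs(B[...,0])<.045)&near
for nm,m in [('grip top',g),('box>57',near&(B[...,2]>.03)&(B[...,2]<.066))]:
    if m.sum()>20: print(nm,m.sum(),np.percentile(B[m],[2,50,98],axis=0).round(4).tolist(),cv2.minAreaRect((B[m][:,:2]*1000).astype(np.float32)))
E
python3 w.py w1
```

```text
[0.55791353 0.12123989 0.23154469] [3.14147896e+00 2.63711097e-05 2.73434653e+00] 0.5997153051065561 [-0.58107024 -0.35633855 -0.06223049]
tcp in box -0.017940201592378833 -0.05381060872752316
grip top 914 [[-0.0254, -0.0603, 0.0817], [-0.003, -0.0534, 0.0841], [0.0214, -0.0465, 0.0857]] ((-1.4806327819824219, -53.277347564697266), (14.091291427612305, 48.788665771484375), 89.89339447021484)
box>57 27405 [[-0.0556, -0.1154, 0.0419], [-0.005, 0.0036, 0.0535], [0.0518, 0.1148, 0.0603]] ((-0.6940155029296875, -0.25286102294921875), (111.10214233398438, 240.3925018310547), 0.12774820625782013)
```

View pics/w1.png

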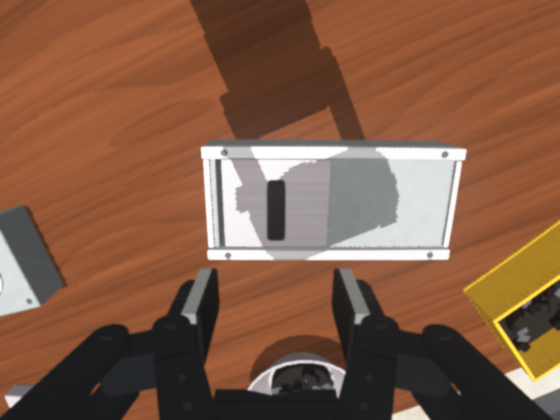

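The wrist view shows the box squarely at (205–465, 140–260), with the grip at (276,210). The measurements match the given sizes, and the cover is about 7 mm ajar.

Emit:
apply_moves(offset=[[-0.85, 0, 1], [-0.85, 0, 2.5], [0, 0, 3], [0, 0, 3], [0, 0, 2.5], [0, 0, 2], [0, 0, 1.5], [0, 0, 1.2], [0, 0, 0], [0, 0, 0]], turn=[[0, 0, 0], [0, 0, 0], [0, 0, 0], [0, 0, 0], [0, 0, 0], [0, 0, 0], [0, 0, 0], [0, 0, 0], [0, 0, 0], [0, 0, 0]], hand=[0.6, 0.6, 0.6, 0.6, 0.6, 0.6, 0.6, 0.6, 0.6, 0.6])

```text
time: 3.02
tcp_pos: [0.5745, 0.1135, 0.0649]
eef_rot: [3.141, 0.001, 2.733]
contact_force: [-0.2, -0.3, -0.5]
finger_gap: 0.596
finger_force: 0.0
```

Emit:
apply_moves(offset=[[0, 0, 0], [0, 0, 0], [0, 0, 0], [0, 0, 0], [0, 0, 0], [0, 0, 0]], turn=[[0, 0, 0], [0, 0, 0], [0, 0, 0], [0, 0, 0], [0, 0, 0], [0, 0, 0]], hand=[0.1, 0.1, 0.1, 0.1, 0.1, 0.1], grip_force=25)

```text
time: 3.78
tcp_pos: [0.5744, 0.1135, 0.0648]
eef_rot: [3.141, 0.001, 2.733]
contact_force: [-0.8, -0.2, 5.8]
finger_gap: 0.179
finger_force: 27.0
```

Emit:
apply_moves(offset=[[0, 0.5, 0], [0, 1.2, 0], [0, 1.5, 0], [0, 1.5, 0], [0, 1.5, 0], [0, 1.3, 0], [0, 0.9, 0], [0, 0.4, 0], [0, 0, 0], [0, 0, 0]], turn=[[0, 0, 0], [0, 0, 0], [0, 0, 0], [0, 0, 0], [0, 0, 0], [0, 0, 0], [0, 0, 0], [0, 0, 0], [0, 0, 0], [0, 0, 0]], hand=[0.1, 0.1, 0.1, 0.1, 0.1, 0.1, 0.1, 0.1, 0.1, 0.1])

```text
time: 5.03
tcp_pos: [0.6096, 0.1946, 0.0649]
eef_rot: [3.14, 0.001, 2.733]
contact_force: [0.7, 1.6, 5.4]
finger_gap: 0.183
finger_force: 27.1
```

Emit:
apply_moves(offset=[[0, 0, 0], [0, 0, 0], [0, 0, 0], [0, 0, -1], [0, 0, -2], [0, 0, -3], [0, 0, -3], [0, 0, 0], [0, 0, 0], [0, 0, 0]], turn=[[0, 0, 0], [0, 0, 0], [0, 0, 0], [0, 0, 0], [0, 0, 0], [0, 0, 0], [0, 0, 0], [0, 0, 0], [0, 0, 0], [0, 0, 0]], hand=[0.6, 0.6, 0.6, 0.6, 0.6, 0.6, 0.6, 0, 0, 0])

```text
time: 6.28
tcp_pos: [0.6087, 0.1941, 0.1532]
eef_rot: [-3.14, -0.002, 2.733]
contact_force: [0.0, 0.2, 0.3]
finger_gap: 0.004
finger_force: 0.0
```

```bash
python3 w.py w2
python3 - <<'E'
from h import *
X=np.load('w.npy');c=np.array([.5957,.1635,0]); a=np.radians(66.6); ey=np.array([np.cos(a),np.sin(a),0]); ex=np.array([ey[1],-ey[0],0])
B=np.stack([(X-c)@ex,(X-c)@ey,X[...,2]],-1)
P=cv2.imread('pics/w2.png').max(2)
m=(P<80)&(abs(B[...,0])<.03)&(abs(B[...,1]+.06)<.03)&(B[...,2]>.041)&(B[...,2]<.052)
if m.sum()>10: print(m.sum(),np.median(B[m],0),cv2.minEnclosingCircle((B[m][:,:2]*1000).astype(np.float32)))
E
```

```text
[0.60878048 0.19416804 0.15328774] [-3.14060379e+00 -1.70815823e-03  2.73279638e+00] -0.0002944860561958468 [-0.11391639 -0.17048304 -0.73734037]
tcp in box -0.00023515653243671997 0.03326072148365609
grip top 1719 [[-0.0252, 0.0264, 0.0814], [-0.0026, 0.034, 0.084], [0.0219, 0.041, 0.0855]] ((-0.8928756713867188, 33.904380798339844), (15.109532356262207, 49.69206237792969), 89.5104751586914)
box>57 38063 [[-0.0553, -0.116, 0.0312], [-0.0067, 0.0148, 0.0541], [0.0513, 0.115, 0.0603]] ((-0.7404899597167969, -0.8368301391601562), (110.23088836669922, 241.14337158203125), 0.02444671094417572)
1515 [-0.00220637 -0.05878263  0.04523482] ((-1.4671329259872437, -59.6557502746582), 17.25883674621582)
```

View pics/w2.png

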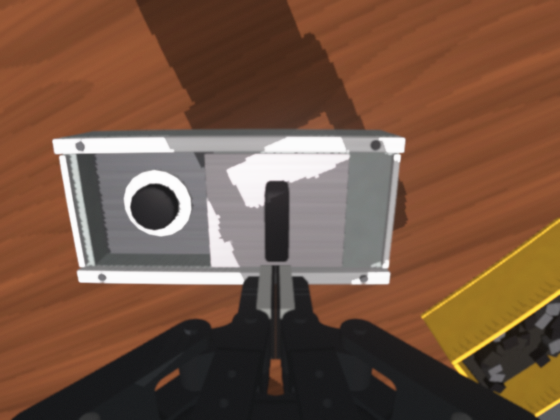

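The wrist view shows the cover open, with the button clear at (155,207) and the grip at (277,220).

Emit:
apply_moves(offset=[[0, -2, 0], [0, -3, 0], [0.1, -3, 0], [0, -1.3, 1], [0, 0, 2.5], [0, 0, 3], [0, 0, 2.5], [0, 0, 1.5], [0, 0, 0], [0, 0, 0]], turn=[[0, 0, 0], [0, 0, 0], [0, 0, 0], [0, 0, 0], [0, 0, 0], [0, 0, 0], [0, 0, 0], [0, 0, 0], [0, 0, 0], [0, 0, 0]], hand=[0, 0, 0, 0, 0, 0, 0, 0, 0, 0])

```text
time: 7.58
tcp_pos: [0.5718, 0.1094, 0.05]
eef_rot: [3.141, 0.001, 2.733]
contact_force: [0.2, 0.2, 0.0]
finger_gap: 0.004
finger_force: 0.0
```

Emit:
apply_moves(offset=[[0, 0, 0.3], [0, 0, 0.3], [0, 0, 0.2], [0, 0, 0], [0, 0, 0]], turn=[[0, 0, 0], [0, 0, 0], [0, 0, 0], [0, 0, 0], [0, 0, 0]], hand=[0, 0, 0, 0, 0])

```text
time: 8.2
tcp_pos: [0.5716, 0.1093, 0.0416]
eef_rot: [3.141, 0.001, 2.733]
contact_force: [2.3, 0.9, 2.9]
finger_gap: 0.002
finger_force: 1.5
```

Emit:
apply_moves(offset=[[0, 0, 0.1], [0, 0, 0.1], [0, 0, 0], [0, 0, 0]], turn=[[0, 0, 0], [0, 0, 0], [0, 0, 0], [0, 0, 0]], hand=[0, 0, 0, 0])

```text
time: 8.7
tcp_pos: [0.5717, 0.1093, 0.04]
eef_rot: [3.141, 0.001, 2.733]
contact_force: [1.3, 1.1, 8.2]
finger_gap: -0.0
finger_force: 4.1
```

Emit:
apply_moves(offset=[[0, 0, 0.1], [0, 0, 0], [0, 0, 0]], turn=[[0, 0, 0], [0, 0, 0], [0, 0, 0]], hand=[0, 0, 0])

```text
time: 9.07
tcp_pos: [0.5717, 0.1093, 0.0398]
eef_rot: [3.141, 0.002, 2.733]
contact_force: [-1.2, 0.7, 15.7]
finger_gap: -0.003
finger_force: 7.8
```

The tool stopped at z = 0.040 while the force kept rising, so the button is fully down. I'll go back up and return to the grip.

Emit:
apply_moves(offset=[[0, 0, -1], [0, 0, -2], [0, 0, -3], [0, 0, -3], [0, 0, -2.4], [0, 2, 0], [0, 3, 0], [0, 3, 0], [0, 1.3, 0], [0, 0, 0]], turn=[[0, 0, 0], [0, 0, 0], [0, 0, 0], [0, 0, 0], [0, 0, 0], [0, 0, 0], [0, 0, 0], [0, 0, 0], [0, 0, 0], [0, 0, 0]], hand=[0, 0, 0, 0, 0, 0.6, 0.6, 0.6, 0.6, 0.6])

```text
time: 10.32
tcp_pos: [0.6079, 0.1952, 0.1511]
eef_rot: [-3.14, -0.002, 2.734]
contact_force: [0.4, -0.8, -0.0]
finger_gap: 0.596
finger_force: 0.0
```

Emit:
apply_moves(offset=[[0, 0, 1], [0, 0, 2], [0, 0, 2.5], [0, 0, 2], [0, 0, 1.2], [0, 0, 0], [0, 0, 0]], turn=[[0, 0, 0], [0, 0, 0], [0, 0, 0], [0, 0, 0], [0, 0, 0], [0, 0, 0], [0, 0, 0]], hand=[0.6, 0.6, 0.6, 0.6, 0.6, 0.6, 0.6])

```text
time: 11.2
tcp_pos: [0.6086, 0.1945, 0.0661]
eef_rot: [3.141, 0.001, 2.733]
contact_force: [0.4, 0.4, 0.0]
finger_gap: 0.605
finger_force: 0.0
```

Emit:
apply_moves(offset=[[0, 0, 0], [0, 0, 0], [0, 0, 0], [0, 0, 0], [0, 0, 0], [0, 0, 0]], turn=[[0, 0, 0], [0, 0, 0], [0, 0, 0], [0, 0, 0], [0, 0, 0], [0, 0, 0]], hand=[0.1, 0.1, 0.1, 0.1, 0.1, 0.1])

```text
time: 11.95
tcp_pos: [0.6084, 0.1947, 0.0659]
eef_rot: [3.141, 0.001, 2.733]
contact_force: [-0.6, 0.6, 5.1]
finger_gap: 0.181
finger_force: 27.0
```

Emit:
apply_moves(offset=[[0, -0.5, 0], [0, -1.2, 0], [0, -1.5, 0], [0, -1.5, 0], [0, -1.5, 0], [0, -1.5, 0], [0, -1, 0], [0, -0.5, 0], [0, 0, 0], [0, 0, 0]], turn=[[0, 0, 0], [0, 0, 0], [0, 0, 0], [0, 0, 0], [0, 0, 0], [0, 0, 0], [0, 0, 0], [0, 0, 0], [0, 0, 0], [0, 0, 0]], hand=[0.1, 0.1, 0.1, 0.1, 0.1, 0.1, 0.1, 0.1, 0.1, 0.1])

```text
time: 13.2
tcp_pos: [0.5715, 0.1097, 0.0659]
eef_rot: [-3.141, 0.0, 2.733]
contact_force: [-2.6, -1.2, 6.8]
finger_gap: 0.179
finger_force: 27.4
```

Emit:
apply_moves(offset=[[0, -0.1, 0], [0, -0.1, 0], [0, 0, 0]], turn=[[0, 0, 0], [0, 0, 0], [0, 0, 0]], hand=[0.1, 0.1, 0.1])

```text
time: 13.58
tcp_pos: [0.5711, 0.1086, 0.0659]
eef_rot: [3.14, 0.001, 2.733]
contact_force: [-0.6, 3.6, 6.1]
finger_gap: 0.178
finger_force: 27.2
```

Force is now building at the stop, so the cover is shut. I'll release, rise and check.

Emit:
apply_moves(offset=[[0, 0, 0], [0, 0, 0], [0, 0, 0], [0, 0, -1], [0, 0, -2], [0, 0, -3], [0, 0, -3], [0, 0, -2], [0, 0, 0], [0, 0, 0]], turn=[[0, 0, 0], [0, 0, 0], [0, 0, 0], [0, 0, 0], [0, 0, 0], [0, 0, 0], [0, 0, 0], [0, 0, 0], [0, 0, 0], [0, 0, 0]], hand=[0.6, 0.6, 0.6, 0.6, 0.6, 0.6, 0.6, 0.6, 0.6, 0.6])

```text
time: 14.82
tcp_pos: [0.5704, 0.1084, 0.1746]
eef_rot: [-3.141, -0.001, 2.733]
contact_force: [-0.3, -0.5, 0.2]
finger_gap: 0.593
finger_force: 0.0
```

```bash
python3 w.py w3
```

```text
[0.57039324 0.10834435 0.17435255] [-3.14082410e+00 -1.72217948e-03  2.73276257e+00] 0.599785875755881 [-0.58906628  0.20064352 -0.28396191]
tcp in box -0.0012821663336562393 -0.06062066571306992
grip top 1394 [[-0.0252, -0.0674, 0.0816], [-0.0029, -0.0604, 0.0842], [0.0214, -0.0534, 0.0855]] ((-1.651998519897461, -60.28169631958008), (14.39838981628418, 48.60561752319336), 89.86410522460938)
box>57 39604 [[-0.0552, -0.1154, 0.0478], [-0.0056, 0.0022, 0.0535], [0.0512, 0.1147, 0.0602]] ((-0.4738006591796875, -0.2516021728515625), (240.73463439941406, 111.0867691040039), 89.99273681640625)
```

View pics/w3.png

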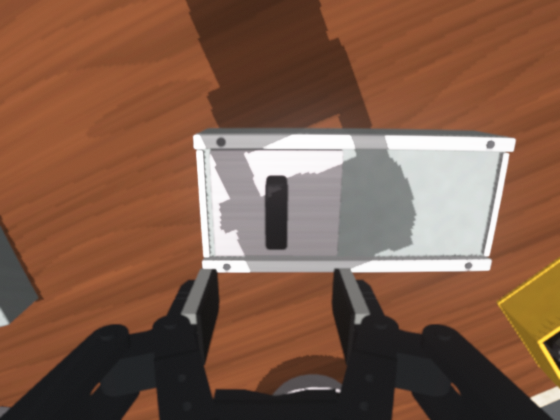

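The wrist view shows the cover shut over the well. The grip at (276,212) measures y = −60 mm, and the gripper is clear of it.

```bash
python3 -c "
from station import job
print(job.job_done())"
```

```text
the job is handed in; nothing more can be done
None
```

I slid the cover open about 93 mm, pressed the button to its stop and slid the cover fully shut again, with the arm kept well away from the speed box. The job was handed in at about 15 s of the 58 s allowed; no verdict was returned.

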